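Key the board tester's guard interlock

TASK

Arm the board tester: take the yellow-headed tongue key out of the rack and push its flat steel tongue straight down into the slot of the red interlock switch on the tester until it is fully home. Keep hold of it until it is home, then let go and leave it standing there. Leave the blue-headed key in the rack.

Things in the scene. Friction and masses are not known exactly. Their poses are not given: they have to be found in the camera images.
- yellow_key_head (a point): Centre of the yellow head of the key to use (about 120 g): block 40 (x) x 20 (y) x 50 (z) mm, to be gripped across the 20. Below it a flat steel tongue 28 (x) x 6 (y) x 60 mm, tip 85 mm below this point; z up. It stands upright and loose in one of the two rack pockets, tongue 54 mm deep: lift it at least 60 mm before moving sideways.
- blue_key_head (a point): Centre of the blue head of the other key, same shape, in the other rack pocket, 100 mm from the yellow one along the keys' x; to be left. The heads' tops stand 126 mm above the table: carry the yellow key higher or round it. The rack is a fixed wooden plinth with two aluminium pockets, rims 70 mm above the table, inside as the switch's slot.
- switch_slot (a point): Centre of the slot mouth of the fixed red switch with yellow lip, at its rim, 70 mm above the table; slot along x, z up. Mouth 54 x 30 mm, narrowing over 15 mm to 34 x 10; 54 mm deep in all, housing 66 x 42. Key fits either way round. Home: tip on the floor, head centre 31 mm above this point. No spring or latch. Board under a clear guard, top 52 mm above the table, lies to -y of it.
There are look-alikes about, which are no part of the job. Of the things shaped like the part that bears yellow_key_head, the yellow one is meant.

How it is judged:
By the outcome, as a careful person would: the job done as asked, in the order asked, and still so for the second after the job is handed in, with the robot touching nothing.
It also fails if it takes over 38 s, if anything falls off the work surface, if the arm or the gripper's body presses on something with over 40 N, if the wrist force passes 120 N, or if a joint passes its speed limit or range.

ROBOT

A 6-joint arm with a two-finger parallel gripper is mounted at the origin on the work surface. World frame = base frame: x ahead of the robot, y to its left, z up, the work surface at z = 0. Lengths are in m, angles in rad, forces in N, time in s.
With the tool pointing down it reaches from about 0.3 to 0.85 m from the base axis. Payload 4.2 kg.
Tool frame: the origin (TCP) lies at the very end of the fingers, on their centre line; the grasp point (between the pads) lies ctrl.pinch_z behind it (ctrl.pinch_z is the distance from the TCP to the grasp point, in m); z points along the fingers, x is the direction in which the jaws open and shut, and the axes are right-handed (so a half turn about z gives the same grasp; the last joint's range is limited). The gripper opens to 91 mm and grips with 3 to 60 N. Pads are 32 mm wide; open, the fingers measure 118 mm over their backs; the gripper's body (76 mm by 178 mm) begins 60 mm behind the grasp point.
Start: joints at [-1.158, 0.32, 1.565, -0, 1.257, -0.02], TCP at [0.241, -0.522, 0.182] pointing down, gripper open.
Joint ranges: [-3.11, 3.11], [-0.84, 2.01], [0.21, 2.61], [-1.34, 4.49], [0.05, 2.63], [-2.56, 2.56]. Speed limits (rad/s): [2.57, 2.57, 3.14, 3.14, 3.14, 3.14].

INTERFACE

Orientations are given as a 3x3 rotation matrix whose columns are the frame's x, y, z axes.
In Python, from cell import ctrl gives the robot as it stands. The module is installed in compiled form; this text tells all that it offers.
- The arm moves only by the shell command python3 -m pendant 'ROWS' [FORCE]. ROWS is a JSON object of lists of equal length, an entry for each row: "turn": the turn, a rotation vector about the tool's x, y, z in degrees, a list of three; "linear": the shift along the tool's x, y, z in m, a list of three; "jaw": the finger opening in m, from 0 to 0.0912. A call has 1 to 12 rows; each row shifts and turns the commanded pose from where the row before left it, along the tool's axes as they then stand; what a row does not reach is not made up. A row lasts 1/10 s, in which the tool goes at most 50 mm and 8.59 degrees, less where a joint would pass 70% of its speed; a pose out of reach is approached as far as the arm can. A call with a gripper value outside its range is refused whole. The fingers move at their own pace and stop on an object; FORCE is the grip in N (left out, the last holds). Time passes only in rows, so rows that do not move let the fingers close. It gives the time, the measured TCP pose, the force and the opening at its end, in the units of the state.
- ctrl.get_obs(): the state, without advancing time (a new reading comes with each control period).
- ctrl.camera(name): name is "scene" or "top" or "wrist"; returns a dict with "img" (384x512x3 uint8, blue, green, red), "fx", "fy", "cx", "cy" (pixels), "rvec" (rotation vector, rad) and "tvec" (3), from world to camera coordinates, as OpenCV has them. Camera axes: x right, y down, z forward; pixel columns grow to the right and rows downward; lengths in m; the calibration is good to about 2 mm. The wrist camera is an equidistant fisheye: a pixel r from the principal point sees the ray r / f radians off the axis. A picture is of the moment at which its call begins. There is no depth.
- ctrl.sign_off(): hands the job in, once; it reports no verdict.
The state is a dict: "time_s": time; "joint_pos": joint angles; "dq": joint speeds; "joint_efforts": joint torques, N m; "tool_pos": TCP position; "eef_rot": TCP orientation; "ft_force": force on the tool from outside, world axes, zero at the start; "moment": the same for the moment, N m; "gripper_width": opening from 0.0 (shut) to 1.0 (fully open).
Only numpy, scipy, OpenCV 4.12 (cv2) and the standard library are available. Lean on these libraries where they do the work, as an engineer would, in place of code of your own. Each camera call takes 0.05 s, during which the arm holds its last target.

## Working session

There is one attempt and no reset: what is moved stays moved. The work goes in short steps, Python scripts to look and compute and a shell command to move; the robot and the scene stay as the last step left them, time stands still between calls to the robot, and variables do not carry over. Pictures are saved under pics/ and viewed, and the job is handed in when it is done.

```bash
mkdir -p pics
python3 - <<'E'
from cell import ctrl
import cv2,pickle
d={}
for n in("scene","top","wrist"):
    c=ctrl.camera(n);d[n]=c;cv2.imwrite(f"pics/{n}0.png",c["img"])
    print(n,c["fx"],c["fy"],c["cx"],c["cy"],c["rvec"],c["tvec"])
pickle.dump(d,open("cam0.pkl","wb"))
o=ctrl.get_obs();print(o,ctrl.pinch_z)
E
```

```text
scene 374.42600138619275 374.42600138619275 254.28182299442318 195.58238695485792 [ 2.06104822  1.05849603 -0.49575846] [-0.27953164 -0.19547421  1.31031075]
top 428.32392804781983 428.32392804781983 262.3671911337348 191.17725931968087 [ 2.17865591 -2.18082235  0.064882  ] [-0.00721108  0.48799103  0.98238355]
wrist 297.3186396354542 297.3186396354542 255.59095917843564 193.5516121113415 [-2.43891619  1.55990026  0.22409167] [-0.57356545 -0.03246203  0.39136261]
{'time_s': 0.15, 'joint_pos': array([-1.15799051e+00,  3.20163113e-01,  1.56538698e+00,  2.47614047e-05,
        1.25740731e+00, -2.00281657e-02]), 'dq': array([ 0.00140551, -0.00226232, -0.00676538,  0.0006876 , -0.00203626,
        0.00101773]), 'joint_efforts': array([ 7.18329238e-05, -4.12774014e+01, -2.32154202e+01,  7.27124582e-02,
        4.33535711e-02, -9.80716777e-05]), 'tool_pos': array([ 0.24100538, -0.52158989,  0.18110766]), 'eef_rot': array([[ 4.19437814e-01, -9.07783919e-01, -5.25936977e-04],
       [-9.07783046e-01, -4.19438141e-01,  1.25956359e-03],
       [-1.36400960e-03, -5.08719290e-05, -9.99999068e-01]]), 'ft_force': array([ 0.66252316, -0.74827285, -0.10188657]), 'moment': array([ 0.00226937, -0.03220586, -0.03256589]), 'gripper_width': 1.0046706199608764} 0.0188
```

View pics/scene0.png

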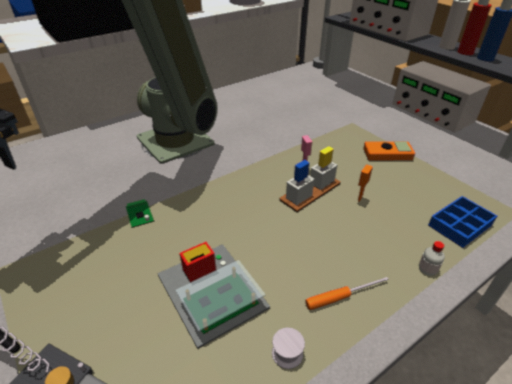

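View pics/top0.png

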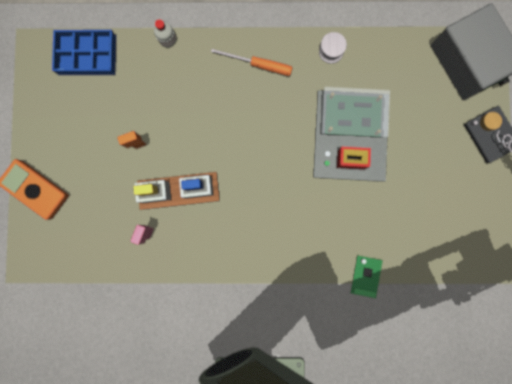

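View pics/wrist0.png

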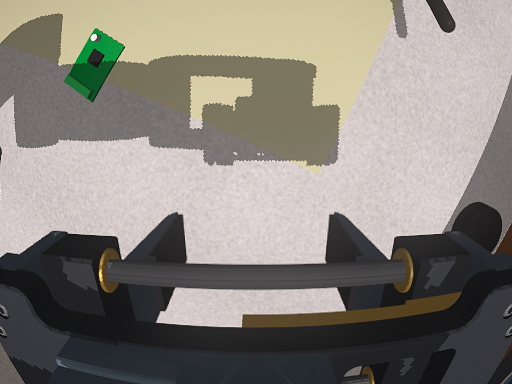

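Run:
```python
import cv2,pickle,numpy as np
d=pickle.load(open("cam0.pkl","rb"))
t=d["top"]["img"];s=d["scene"]["img"]
f=lambda im,x,y,w,h:cv2.resize(im[y:y+h,x:x+w],(400,300),interpolation=cv2.INTER_CUBIC)
a=np.vstack([np.hstack([f(t,110,125,120,90),f(t,310,125,80,60)]),np.hstack([f(s,270,130,120,90),f(s,160,225,80,60)])])
cv2.imwrite("pics/crop1.png",a)
```

```text
(no output)
```

View pics/crop1.png

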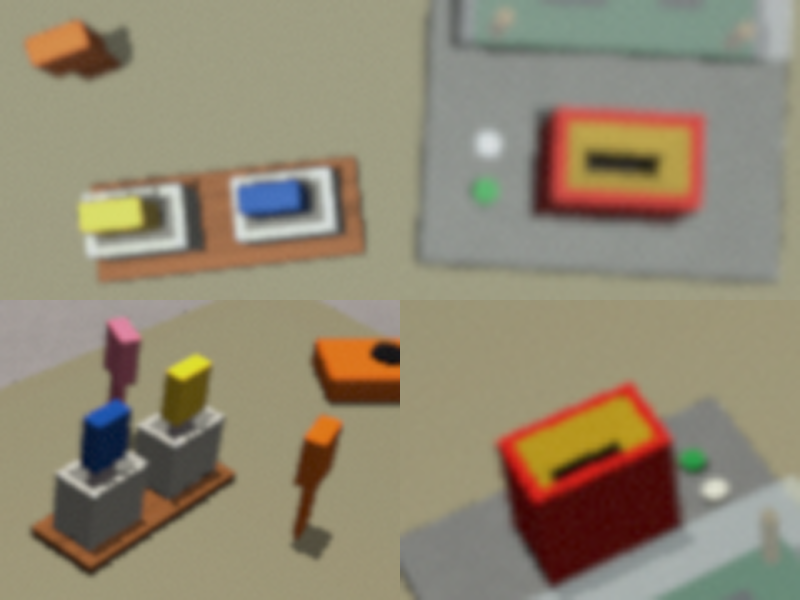

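```bash
cat > h.py <<'E'
import numpy as np,cv2
def bp(c,px,z):
    px=np.asarray(px,float).reshape(-1,2);R=cv2.Rodrigues(np.array(c["rvec"]))[0];t=np.array(c["tvec"]).ravel()
    r=np.c_[(px[:,0]-c["cx"])/c["fx"],(px[:,1]-c["cy"])/c["fy"],np.ones(len(px))]@R
    o=-R.T@t
    return o+r*((z-o[2])/r[:,2])[:,None]
def rect(c,mask,z):
    cs,_=cv2.findContours(mask.astype(np.uint8),cv2.RETR_EXTERNAL,cv2.CHAIN_APPROX_NONE)
    k=max(cs,key=cv2.contourArea)
    w=bp(c,k.reshape(-1,2)/8-0.4375,z)
    (x,y),s,a=cv2.minAreaRect((w[:,:2]*1000).astype(np.float32));return x,y,s,a
def up(c,x,y,w,h):
    m=np.zeros(c["img"].shape[:2],np.uint8);m[y:y+h,x:x+w]=1
    im=cv2.resize(c["img"],None,fx=8,fy=8,interpolation=cv2.INTER_CUBIC);return cv2.cvtColor(im,cv2.COLOR_BGR2HSV).astype(int),cv2.resize(m,None,fx=8,fy=8,interpolation=cv2.INTER_NEAREST)>0
E
python3 - <<'E'
import pickle;from h import *
d=pickle.load(open("cam0.pkl","rb"))
T,S=d["top"],d["scene"]
for n,c,b in(("T",T,((120,170,45,40),(172,170,40,30),(325,135,60,45))),("S",S,((310,135,30,50),(285,150,30,45),(170,235,60,50)))):
    for q,(nm,z) in zip(b,(("yel",.126),("blue",.126),("sw",.07))):
        h,m=up(c,*q);H,Sa,V=h[...,0],h[...,1],h[...,2]
        print(n,nm,"Vmax by hue",V[m&(Sa>140)].max())
        for f in(.6,.7,.8):
            if nm=="yel":k=m&(abs(H-29)<7)&(Sa>120)
            elif nm=="blue":k=m&(abs(H-112)<12)&(Sa>130)
            else:k=m&((H<35)|(H>170))&(Sa>130)
            k&=V>f*np.percentile(V[k],98)
            print("  ",f,np.round(rect(c,k,z)[:2],1),np.round(rect(c,k,z)[2],1),round(rect(c,k,z)[3],1))
E
```

```text
T yel Vmax by hue 196
   0.6 [483.6 239.6] [19.8 39.2] 7.2
   0.7 [484.1 240.2] [18.6 38.2] 7.2
   0.8 [484.5 240.6] [17.6 37.4] 7.2
T blue Vmax by hue 192
   0.6 [495.1 140.4] [18.2 37. ] 5.7
   0.7 [495.5 140.9] [17.2 36.1] 5.7
   0.8 [496.  141.3] [16.3 35.3] 5.8
T sw Vmax by hue 207
   0.6 [ 560.5 -213.1] [66.5 42.7] 86.6
   0.7 [ 560.8 -213.5] [65.8 41.9] 86.4
   0.8 [ 561.4 -214. ] [64.9 40.7] 86.4
S yel Vmax by hue 223
   0.6 [489.9 237. ] [24.1 44.9] 5.7
   0.7 [488.6 238.1] [21.6 42.3] 5.7
   0.8 [487.7 239. ] [20.1 40.4] 5.7
S blue Vmax by hue 176
   0.6 [500.9 139.1] [19.6 40.8] 8.9
   0.7 [499.8 139.4] [18.3 39.2] 6.6
   0.8 [499.4 139.6] [16.2 36.8] 6.6
S sw Vmax by hue 213
   0.6 [ 563.4 -215.4] [68.3 44.3] 86.7
   0.7 [ 563. -215.] [67.6 43.4] 86.7
   0.8 [ 562.6 -214.6] [66.8 42.5] 86.7
```

Candidates (top view): yellow key in the rack (147,189), blue key in the rack (191,184), loose orange piece (130,139), loose pink piece (140,234), and the yellow switch lip (355,157). The crop shows the yellow head standing in a rack pocket next to the blue one, so that is the key. It sits near (0.4855, 0.240) with its x axis at about 96.5°. The slot is near (0.562, -0.214), axis about 86.6°.

```bash
python3 -m pendant '{"turn":[[0,0,-8],[0,0,-8],[0,0,-8],[0,0,-8],[0,0,-8],[0,0,-8],[0,0,-8],[0,0,-8],[0,0,-8]],"linear":[[0,0,-0.01],[0,0,-0.01],[0,0,-0.01],[0,0,-0.01],[0,0,-0.01],[0,0,-0.01],[0,0,-0.01],[0,0,0],[0,0,0]],"jaw":[0.07,0.07,0.07,0.07,0.07,0.07,0.07,0.07,0.07]}' 20
cat > go.py <<'E'
import sys,numpy as np
from cell import ctrl
# target xyz, tool-x yaw
a=list(map(float,sys.argv[1:5]));o=ctrl.get_obs();R=np.array(o["eef_rot"])
print("t",o["time_s"],"tool delta",np.round(R.T@(np.array(a[:3])-o["tool_pos"]),4),"yaw",np.degrees(np.arctan2(R[1,0],R[0,0])),"turn tool z",-(a[3]-np.degrees(np.arctan2(R[1,0],R[0,0]))),"tilt",np.round(np.degrees(R[:2,2]),2),"F",np.round(o["ft_force"],1),"w",o["gripper_width"]*.0912)
E
python3 go.py .4855 .24 .245 6.8
```

```text
time_s: 1.05
tool_pos: [0.2412, -0.522, 0.2518]
eef_rot: [[0.992, 0.124, 0.0], [0.124, -0.992, -0.0], [0.0, 0.0, -1.0]]
ft_force: [0.3, -0.9, 0.7]
gripper_width: 0.766
t 1.05 tool delta [ 0.337  -0.7257  0.0067] yaw 7.129953463657716 turn tool z 0.3299534636577164 tilt [ 0.   -0.01] F [ 0.3 -0.9  0.7] w 0.06989074679449356
```

```bash
python3 -m pendant '{"turn":[[0,0,0],[0,0,0],[0,0,0],[0,0,0],[0,0,0],[0,0,0],[0,0,0],[0,0,0],[0,0,0],[0,0,0],[0,0,0],[0,0,0]],"linear":[[0.0198,-0.0427,0],[0.0198,-0.0427,0],[0.0198,-0.0427,0],[0.0198,-0.0427,0],[0.0198,-0.0427,0],[0.0198,-0.0427,0],[0.0198,-0.0427,0],[0.0198,-0.0427,0],[0.0198,-0.0427,0],[0.0198,-0.0427,0],[0.0198,-0.0427,0],[0.0198,-0.0427,0]],"jaw":[0.07,0.07,0.07,0.07,0.07,0.07,0.07,0.07,0.07,0.07,0.07,0.07]}'
python3 go.py .4855 .24 .245 6.8
python3 - <<'E'
from cell import ctrl
import cv2,pickle
c=ctrl.camera("wrist");pickle.dump(c,open("w1.pkl","wb"));cv2.imwrite("pics/w1.png",c["img"])
E
```

```text
time_s: 2.25
tool_pos: [0.4164, 0.0168, 0.2517]
eef_rot: [[0.993, 0.119, 0.0], [0.119, -0.993, -0.0], [0.0, 0.0, -1.0]]
ft_force: [1.0, -1.2, 0.2]
gripper_width: 0.77
t 2.25 tool delta [ 0.095  -0.2134  0.0067] yaw 6.8059128706539695 turn tool z 0.005912870653969726 tilt [ 0.02 -0.02] F [ 1.  -1.2  0.2] w 0.0702325721453331
```

View pics/w1.png

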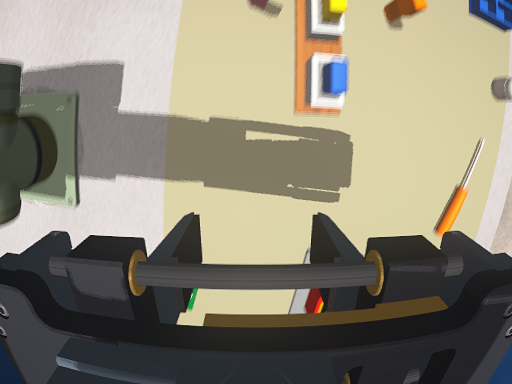

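The wrist camera looks ahead of the tool (+y). The yellow head is at the top edge (333,5) and the blue one at (335,77). I'll stop about 9 cm short to get a good view of the yellow key.

```bash
python3 -m pendant '{"turn":[[0,0,0],[0,0,0],[0,0,0],[0,0,0]],"linear":[[0.032,-0.038,0],[0.032,-0.038,0],[0.031,-0.038,0],[0,0,0]],"jaw":[0.07,0.07,0.07,0.07]}'
python3 go.py .4855 .24 .245 6.8
python3 - <<'E'
from cell import ctrl
import cv2,pickle
c=ctrl.camera("wrist");pickle.dump(c,open("w2.pkl","wb"));cv2.imwrite("pics/w2.png",c["img"])
E
```

```text
time_s: 2.7
tool_pos: [0.4996, 0.1435, 0.2503]
eef_rot: [[0.992, 0.123, -0.0], [0.123, -0.992, 0.002], [-0.0, -0.002, -1.0]]
ft_force: [-0.3, -2.4, 0.0]
gripper_width: 0.769
t 2.7 tool delta [-0.0021 -0.0975  0.0055] yaw 7.061353387520563 turn tool z 0.2613533875205629 tilt [-0.02  0.09] F [-0.3 -2.4  0. ] w 0.07015478856227134
```

View pics/w2.png

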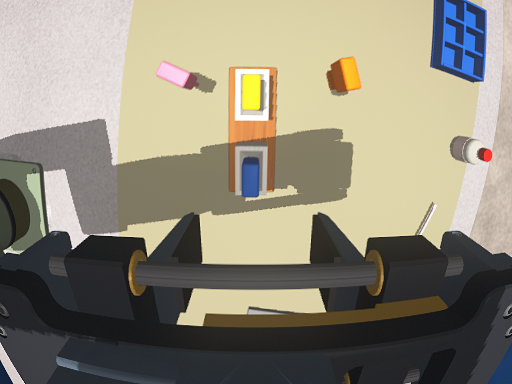

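Good view: the yellow head top runs roughly from (243,76) to (260,108), with the blue head at (250,177). I'll back-project both through the fisheye model.

```bash
cat >> h.py <<'E'
def bpw(c,px,z):
    px=np.asarray(px,float).reshape(-1,2)
    K=np.array([[c["fx"],0,c["cx"]],[0,c["fy"],c["cy"]],[0,0,1.]])
    u=cv2.fisheye.undistortPoints(px[:,None],K,np.zeros(4))[:,0]
    R=cv2.Rodrigues(np.array(c["rvec"]))[0];t=np.array(c["tvec"]).ravel()
    r=np.c_[u,np.ones(len(u))]@R;o=-R.T@t
    return o+r*((z-o[2])/r[:,2])[:,None]
def rectw(c,mask,z):
    cs,_=cv2.findContours(mask.astype(np.uint8),cv2.RETR_EXTERNAL,cv2.CHAIN_APPROX_NONE)
    k=max(cs,key=cv2.contourArea)
    w=bpw(c,k.reshape(-1,2)/8-0.4375,z)
    r=cv2.minAreaRect((w[:,:2]*1000).astype(np.float32));return [np.round(q,1) for q in r]
E
python3 - <<'E'
import pickle;from h import *
c=pickle.load(open("w2.pkl","rb"))
h,m=up(c,235,65,35,55);H,S,V=h[...,0],h[...,1],h[...,2]
k0=m&(abs(H-29)<7)&(S>140)
print(np.percentile(V[k0],[5,25,50,75,95]))
for f in(.5,.6,.7,.8,.9): print("yel",f,rectw(c,k0&(V>f*np.percentile(V[k0],98)),.126))
h,m=up(c,235,145,30,60);H,S,V=h[...,0],h[...,1],h[...,2]
k0=m&(abs(H-114)<12)&(S>130)
for f in(.5,.6,.7,.8,.9): print("blu",f,rectw(c,k0&(V>f*np.percentile(V[k0],98)),.126))
cv2.imwrite("pics/w2c.png",cv2.resize(c["img"][60:210,220:290],None,fx=4,fy=4,interpolation=cv2.INTER_CUBIC))
E
```

```text
[242. 254. 254. 254. 255.]
yel 0.5 [array([481.1, 241.2]), array([19.4, 39.3]), np.float64(6.7)]
yel 0.6 [array([481.1, 241.2]), array([19.4, 39.3]), np.float64(6.7)]
yel 0.7 [array([481.1, 241.2]), array([19.4, 39.3]), np.float64(6.7)]
yel 0.8 [array([481.1, 241.2]), array([19.4, 39.2]), np.float64(6.2)]
yel 0.9 [array([480.9, 241.2]), array([19.2, 39. ]), np.float64(5.7)]
blu 0.5 [array([492. , 143.1]), array([18.4, 39. ]), np.float64(6.4)]
blu 0.6 [array([492., 143.]), array([18.4, 38.7]), np.float64(6.4)]
blu 0.7 [array([492. , 142.7]), array([18.4, 38.1]), np.float64(6.4)]
blu 0.8 [array([492.3, 142.4]), array([17.3, 37.5]), np.float64(6.2)]
blu 0.9 [array([492.3, 142.3]), array([15.6, 35.8]), np.float64(6.2)]
```

View pics/w2c.png

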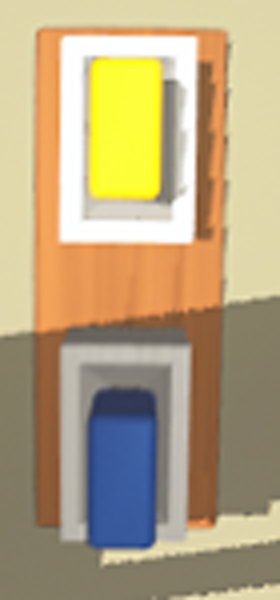

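```bash
python3 go.py .483 .2405 .16 6.5
python3 -m pendant '{"turn":[[0,0,0],[0,0,0.5],[0,0,0],[0,0,0]],"linear":[[-0.002,-0.033,0],[-0.002,-0.033,0],[-0.0007,-0.0315,0.03],[0,0,0]],"jaw":[0.07,0.07,0.07,0.07]}'
python3 go.py .483 .2405 .088 6.5
```

```text
t 2.75 tool delta [-0.0024 -0.1006  0.0905] yaw 6.995762437956413 turn tool z 0.4957624379564134 tilt [-0.12 -0.04] F [-0.7 -0.6  0.3] w 0.0700399571077691
time_s: 3.15
tool_pos: [0.4783, 0.236, 0.2184]
eef_rot: [[0.994, 0.112, -0.007], [0.112, -0.994, -0.002], [-0.007, 0.002, -1.0]]
ft_force: [-0.3, -0.7, 0.3]
gripper_width: 0.765
t 3.15 tool delta [ 0.0061 -0.0042  0.1304] yaw 6.432959004248783 turn tool z -0.06704099575121703 tilt [-0.39 -0.13] F [-0.3 -0.7  0.3] w 0.06980414706458804
```

```bash
python3 -m pendant '{"turn":[[0,0,0],[0,0,0]],"linear":[[0.004,-0.0035,0.04],[0,0,0]],"jaw":[0.07,0.07]}'
python3 go.py .483 .2405 .088 6.5
```

```text
time_s: 3.35
tool_pos: [0.4819, 0.2368, 0.178]
eef_rot: [[0.994, 0.109, -0.009], [0.109, -0.994, -0.005], [-0.009, 0.004, -1.0]]
ft_force: [-0.4, -0.8, -0.3]
gripper_width: 0.767
t 3.35 tool delta [ 0.0023 -0.004   0.09  ] yaw 6.263105840990424 turn tool z -0.23689415900957567 tilt [-0.49 -0.28] F [-0.4 -0.8 -0.3] w 0.06996688942487965
```

```bash
cat >> go.py <<'E'
print("tilt fix turn deg",np.round(np.degrees(np.cross([0,0,1],R.T@[0,0,-1])),2))
E
python3 -m pendant '{"turn":[[0.2,0.5,-0.2],[0,0,0]],"linear":[[0.002,-0.004,0.02],[0,0,0]],"jaw":[0.07,0.07]}'
python3 go.py .483 .2405 .088 6.5
python3 - <<'E'
from cell import ctrl
import cv2,numpy as np
a=ctrl.camera("wrist")["img"];b=ctrl.camera("scene")["img"][110:230,250:400]
cv2.imwrite("pics/w3.png",np.hstack([cv2.resize(a,(400,300)),cv2.resize(b,(375,300),interpolation=cv2.INTER_CUBIC)]))
E
```

```text
time_s: 3.55
tool_pos: [0.4853, 0.2419, 0.1612]
eef_rot: [[0.994, 0.112, 0.005], [0.112, -0.994, 0.002], [0.005, -0.002, -1.0]]
ft_force: [0.1, 0.2, 0.4]
gripper_width: 0.768
t 3.55 tool delta [-0.0029  0.0012  0.0732] yaw 6.434184150401556 turn tool z -0.06581584959844378 tilt [0.28 0.13] F [0.1 0.2 0.4] w 0.06999715820386758
tilt fix turn deg [-0.1 -0.3  0. ]
```

View pics/w3.png

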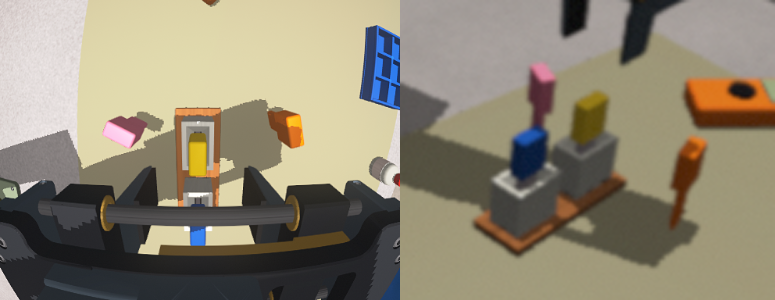

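```bash
python3 -m pendant '{"turn":[[0,0,0],[0,0,0]],"linear":[[0,0,0],[0,0,0]],"jaw":[0.07,0.07]}'
python3 go.py .483 .2405 .088 6.5
python3 - <<'E'
from cell import ctrl
from h import *
c=ctrl.camera("wrist");cv2.imwrite("pics/w4.png",c["img"])
h,m=up(c,230,150,50,80);H,S,V=h[...,0],h[...,1],h[...,2]
k0=m&(abs(H-29)<7)&(S>140)
for f in(.3,.5,.6,.7,.8,.9): print("yel",f,rectw(c,k0&(V>f*np.percentile(V[k0],98)),.126))
K=np.array([[c["fx"],0,c["cx"]],[0,c["fy"],c["cy"]],[0,0,1.]])
o=ctrl.get_obs();p=o["tool_pos"]
q=np.array([p,[p[0],p[1],.126]])
print(cv2.fisheye.projectPoints(q[:,None],np.array(c["rvec"],float).reshape(3,1),np.array(c["tvec"],float).reshape(3,1),K,np.zeros(4))[0][:,0])
E
```

```text
time_s: 3.85
tool_pos: [0.4872, 0.2436, 0.1631]
eef_rot: [[0.994, 0.113, 0.01], [0.113, -0.994, 0.005], [0.011, -0.004, -1.0]]
ft_force: [0.4, 0.4, 0.6]
gripper_width: 0.768
t 3.85 tool delta [-0.0053  0.0029  0.075 ] yaw 6.470667170359146 turn tool z -0.02933282964085393 tilt [0.59 0.29] F [0.4 0.4 0.6] w 0.07008511987174408
tilt fix turn deg [-0.23 -0.62  0.  ]
yel 0.3 [array([481. , 247.9]), array([19.6, 48.3]), np.float64(6.6)]
yel 0.5 [array([481. , 247.8]), array([19.6, 48. ]), np.float64(6.6)]
yel 0.6 [array([481.5, 243.2]), array([19.6, 38.8]), np.float64(6.3)]
yel 0.7 [array([481.5, 243. ]), array([19.2, 38.4]), np.float64(6.3)]
yel 0.8 [array([481.6, 242.8]), array([18.2, 38. ]), np.float64(6.4)]
yel 0.9 [array([481.9, 242.5]), array([16.7, 37. ]), np.float64(6.5)]
[[256.99987033 219.95366182]
 [256.37721789 204.38743521]]
```

View pics/w4.png

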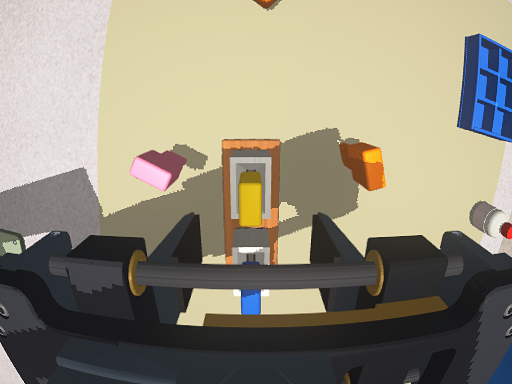

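```bash
python3 -m pendant '{"turn":[[-0.2,-0.6,0],[0,0,0],[0,0,0],[0,0,0]],"linear":[[-0.005,0.001,0],[0,0,0],[0,0,0],[0,0,0]],"jaw":[0.07,0.07,0.07,0.07]}'
python3 go.py .482 .242 .088 6.5;python3 -m pendant '{"turn":[[0,0,0],[0,0,0]],"linear":[[0,0,0],[0,0,0]],"jaw":[0.07,0.07]}'
python3 go.py .482 .242 .088 6.5
```

```text
time_s: 4.3
tool_pos: [0.4816, 0.2423, 0.1617]
eef_rot: [[0.994, 0.113, -0.002], [0.113, -0.994, -0.0], [-0.002, 0.0, -1.0]]
ft_force: [0.6, 0.4, 0.4]
gripper_width: 0.769
t 4.3 tool delta [0.0005 0.0003 0.0737] yaw 6.5058409959459995 turn tool z 0.0058409959459995164 tilt [-0.1  -0.02] F [0.6 0.4 0.4] w 0.07012588420889232
tilt fix turn deg [ 0.01  0.1  -0.  ]
time_s: 4.5
tool_pos: [0.4817, 0.2422, 0.1616]
eef_rot: [[0.994, 0.113, -0.002], [0.113, -0.994, -0.0], [-0.002, 0.0, -1.0]]
ft_force: [0.1, 0.3, -0.3]
gripper_width: 0.766
t 4.5 tool delta [0.0004 0.0003 0.0736] yaw 6.502525218249757 turn tool z 0.002525218249757266 tilt [-0.1  -0.02] F [ 0.1  0.3 -0.3] w 0.06984101889922982
tilt fix turn deg [ 0.01  0.1  -0.  ]
```

```bash
python3 -m pendant '{"turn":[[0,0.1,0],[0,0,0],[0,0,0],[0,0,0],[0,0,0],[0,0,0],[0,0,0]],"linear":[[0,0,0.0185],[0,0,0.0185],[0,0,0.0185],[0,0,0.018],[0,0,0],[0,0,0],[0,0,0]],"jaw":[0.07,0.07,0.07,0.07,0.07,0.07,0.07]}'
python3 go.py .482 .242 .088 6.5
python3 - <<'E'
from cell import ctrl
import cv2,numpy as np
a=ctrl.camera("wrist")["img"];b=ctrl.camera("scene")["img"][110:230,250:400]
cv2.imwrite("pics/w5.png",np.hstack([cv2.resize(a,(400,300)),cv2.resize(b,(375,300),interpolation=cv2.INTER_CUBIC)]))
E
```

```text
time_s: 5.2
tool_pos: [0.4824, 0.2426, 0.0892]
eef_rot: [[0.994, 0.113, 0.002], [0.113, -0.994, 0.001], [0.002, -0.001, -1.0]]
ft_force: [0.4, -0.1, -0.2]
gripper_width: 0.762
t 5.2 tool delta [-0.0005  0.0005  0.0012] yaw 6.496876065656466 turn tool z -0.003123934343533641 tilt [0.11 0.05] F [ 0.4 -0.1 -0.2] w 0.06953426768700857
tilt fix turn deg [-0.03 -0.11  0.  ]
```

View pics/w5.png

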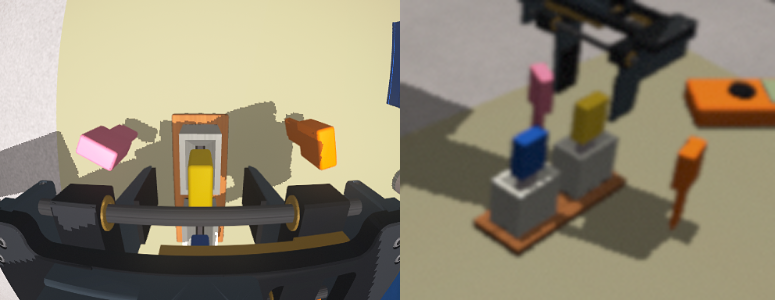

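Run:
```python
import pickle;from h import *
from cell import ctrl
d=pickle.load(open("cam0.pkl","rb"));o=ctrl.get_obs();p=o["tool_pos"];X=o["eef_rot"][:,0]
for n in("scene","top"):
    c=d[n];K=np.array([[c["fx"],0,c["cx"]],[0,c["fy"],c["cy"]],[0,0,1.]])
    P=np.array([p,p+.04*X,p-.04*X,[.483,.241,.126],[.483,.241,.076]])
    q=cv2.projectPoints(P,np.array(c["rvec"]),np.array(c["tvec"]),K,None)[0][:,0]
    print(n,np.round(q,1))
    if n=="scene":print(np.round((q-[250,110])*2.5+[400,0]))
b=ctrl.camera("scene")["img"][120:190,285:375];t=ctrl.camera("top")["img"][150:225,100:200]
cv2.imwrite("pics/c6.png",np.hstack([cv2.resize(b,(400,310),interpolation=cv2.INTER_CUBIC),cv2.resize(t,(400,310),interpolation=cv2.INTER_CUBIC)]))
```

```text
scene [[324.4 159.1]
 [335.6 165.1]
 [313.6 153.3]
 [325.7 148.4]
 [323.6 163.2]]
[[586. 123.]
 [614. 138.]
 [559. 108.]
 [589.  96.]
 [584. 133.]]
top [[146.8 191.6]
 [145.  173.4]
 [148.5 209.9]
 [142.6 190. ]
 [149.2 191.7]]
```

View pics/c6.png

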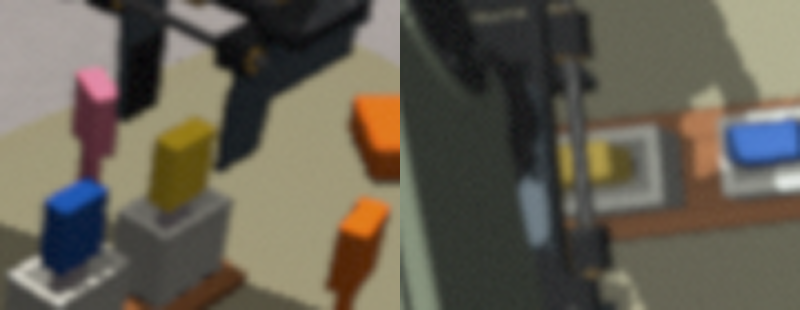

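Run:
```python
import pickle;from h import *
from cell import ctrl
c=ctrl.camera("wrist");o=ctrl.get_obs();p=o["tool_pos"];R=o["eef_rot"];print(p,o["time_s"])
K=np.array([[c["fx"],0,c["cx"]],[0,c["fy"],c["cy"]],[0,0,1.]])
P=np.array([p+R@[0,0,0],p+R@[.035,-.016,0],p+R@[.035,.016,0],p+R@[-.035,-.016,0],p+R@[-.035,.016,0],[.4815,.242,.126],[.4815,.242,.076]])
q=cv2.fisheye.projectPoints(P[:,None],np.array(c["rvec"],float).reshape(3,1),np.array(c["tvec"],float).reshape(3,1),K,np.zeros(4))[0][:,0]
print(np.round(q))
im=cv2.resize(c["img"],None,fx=2,fy=2)
for i,a in enumerate(q):cv2.circle(im,tuple(int(v*2) for v in a),4,[(0,0,255),(255,0,255)][i>4],1)
cv2.imwrite("pics/w7.png",im[200:700,150:900])
```

```text
[0.48193862 0.24235965 0.08879951] 5.45
[[257. 220.]
 [305. 199.]
 [303. 240.]
 [209. 199.]
 [211. 240.]
 [257. 242.]
 [256. 215.]]
```

View pics/w7.png

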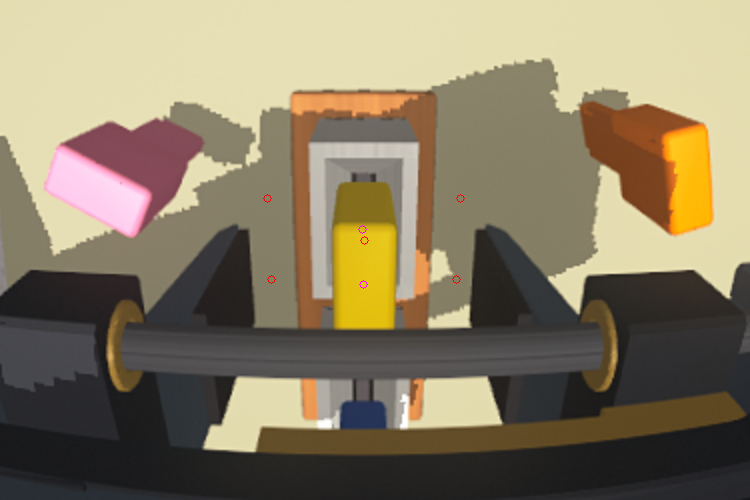

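The wrist view puts the yellow head centred between the fingers, as predicted. The fingertips themselves look higher than the TCP suggests. I'll close gently and compare.

```bash
python3 -m pendant '{"turn":[[0,0,0],[0,0,0],[0,0,0],[0,0,0],[0,0,0],[0,0,0],[0,0,0]],"linear":[[0,0,0],[0,0,0],[0,0,0],[0,0,0],[0,0,0],[0,0,0],[0,0,0]],"jaw":[0.0,0,0,0,0,0,0]}' 15
python3 go.py .482 .242 .088 6.5
python3 - <<'E'
from h import *
from cell import ctrl
w=ctrl.camera("wrist")["img"]
b=ctrl.camera("scene")["img"][110:200,275:395]
cv2.imwrite("pics/c8.png",np.hstack([cv2.resize(w[100:370,76:436],(400,300)),cv2.resize(b,(400,300),interpolation=cv2.INTER_CUBIC)]))
E
```

```text
time_s: 6.15
tool_pos: [0.4816, 0.2422, 0.0881]
eef_rot: [[0.994, 0.113, 0.0], [0.113, -0.994, -0.0], [0.0, 0.0, -1.0]]
ft_force: [0.4, 0.1, -0.4]
gripper_width: 0.219
t 6.15 tool delta [0.0003 0.0002 0.0001] yaw 6.498936887241783 turn tool z -0.001063112758217244 tilt [ 0.   -0.01] F [ 0.4  0.1 -0.4] w 0.019967738620486904
tilt fix turn deg [ 0.01 -0.    0.  ]
```

View pics/c8.png

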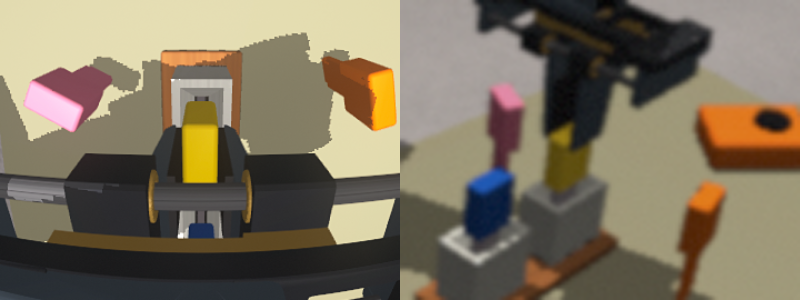

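Width reads 20.0 mm, so the head is held. I'll firm up the grip and lift straight up.

```bash
python3 -m pendant '{"turn":[[0,0,0],[0,0,0],[0,0,0],[0,0,0],[0,0,0],[0,0,0],[0,0,0],[0,0,0],[0,0,0],[0,0,0],[0,0,0]],"linear":[[0,0,0],[0,0,0],[0,0,-0.008],[0,0,-0.012],[0,0,-0.016],[0,0,-0.02],[0,0,-0.02],[0,0,-0.02],[0,0,-0.02],[0,0,-0.015],[0,0,0]],"jaw":[0.0,0,0,0,0,0,0,0,0,0,0]}' 40
python3 go.py .482 .242 .088 6.5
python3 - <<'E'
from h import *
from cell import ctrl
w=ctrl.camera("wrist")["img"]
b=ctrl.camera("scene")["img"][80:200,255:415]
cv2.imwrite("pics/c9.png",np.hstack([cv2.resize(w[100:370,76:436],(400,300)),cv2.resize(b,(400,300),interpolation=cv2.INTER_CUBIC)]))
E
```

```text
time_s: 7.35
tool_pos: [0.483, 0.2429, 0.2224]
eef_rot: [[0.994, 0.113, 0.006], [0.113, -0.994, 0.003], [0.006, -0.002, -1.0]]
ft_force: [-0.3, 0.1, -1.2]
gripper_width: 0.214
t 7.35 tool delta [-0.0019  0.001   0.1344] yaw 6.497503620754433 turn tool z -0.0024963792455672262 tilt [0.32 0.15] F [-0.3  0.1 -1.2] w 0.019508140292424942
tilt fix turn deg [-0.11 -0.33  0.  ]
```

View pics/c9.png

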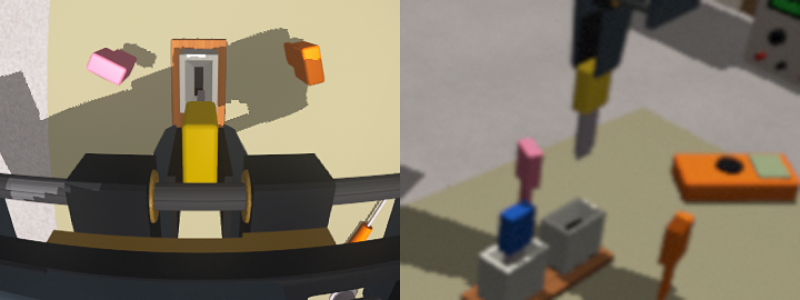

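```bash
python3 -m pendant '{"turn":[[0,0,3.3],[0,0,3.3],[0,0,3.3],[0,0,0]],"linear":[[0,0,0],[0,0,0],[0,0,0],[0.0,0.02,0]],"jaw":[0,0,0,0]}'
python3 go.py .562 -.30 .222 -3.4
python3 -m pendant '{"turn":[[0,0,0],[0,0,0],[0,0,0],[0,0,0],[0,0,0],[0,0,0],[0,0,0],[0,0,0],[0,0,0],[0,0,0],[0,0,0],[0,0,0]],"linear":[[0.01,0.045,0],[0.01,0.045,0],[0.01,0.045,0],[0.01,0.045,0],[0.01,0.045,0],[0.01,0.045,0],[0.01,0.045,0],[0.01,0.045,0],[0.01,0.045,0],[0.01,0.045,0],[0.01,0.045,0],[0.005,0.02,0]],"jaw":[0,0,0,0,0,0,0,0,0,0,0,0]}'
python3 -m pendant '{"turn":[[0,0,0],[0,0,0],[0,0,0],[0,0,0]],"linear":[[0,0,0],[0,0,0],[0,0,0],[0,0,0]],"jaw":[0,0,0,0]}'
python3 go.py .562 -.30 .222 -3.4
python3 - <<'E'
from h import *
import pickle
from cell import ctrl
c=ctrl.camera("wrist");pickle.dump((c,ctrl.get_obs()),open("w10.pkl","wb"))
cv2.imwrite("pics/w10.png",c["img"])
E
```

```text
time_s: 7.85
tool_pos: [0.4799, 0.2233, 0.2177]
eef_rot: [[0.998, -0.058, -0.002], [-0.058, -0.998, 0.0], [-0.002, 0.0, -1.0]]
ft_force: [0.0, 0.0, -0.9]
gripper_width: 0.217
t 7.85 tool delta [ 0.1124  0.5176 -0.0045] yaw -3.337339669671095 turn tool z 0.06266033032890483 tilt [-0.12  0.  ] F [ 0.   0.  -0.9] w 0.019785540267746253
tilt fix turn deg [ 0.    0.12 -0.  ]
time_s: 9.05
tool_pos: [0.564, -0.3025, 0.2172]
eef_rot: [[0.998, -0.062, -0.002], [-0.062, -0.998, -0.0], [-0.002, 0.0, -1.0]]
ft_force: [0.5, 0.3, -1.7]
gripper_width: 0.215
time_s: 9.45
tool_pos: [0.5645, -0.2972, 0.2193]
eef_rot: [[0.998, -0.058, -0.0], [-0.058, -0.998, 0.0], [-0.0, -0.0, -1.0]]
ft_force: [-0.4, 0.5, -0.7]
gripper_width: 0.216
t 9.45 tool delta [-0.0024  0.0029 -0.0027] yaw -3.317450830622353 turn tool z 0.08254916937764678 tilt [-0.01  0.02] F [-0.4  0.5 -0.7] w 0.019696511601823317
tilt fix turn deg [-0.02  0.02  0.  ]
```

View pics/w10.png

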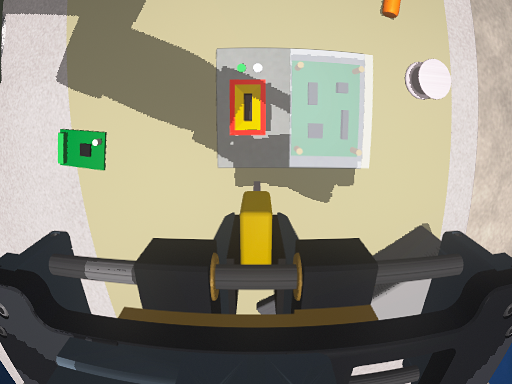

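```bash
cat > sw.py <<'E'
from h import *
def sw(c,box,rest=False):
    h,m=up(c,*box);H,S,V=h[...,0],h[...,1],h[...,2]
    k0=m&((H<35)|(H>170))&(S>140)
    for f in(.5,.65,.8):
        k=k0&(V>f*np.percentile(V[k0],95));print("rim",f,rectw(c,k,.07))
    y=m&(abs(H-25)<8)&(S>140)&(V>110);print("lip",rectw(c,y,.07))
    cv2.imwrite("pics/swc.png",cv2.resize(c["img"][box[1]:box[1]+box[3],box[0]:box[0]+box[2]],None,fx=6,fy=6,interpolation=cv2.INTER_CUBIC))
E
python3 - <<'E'
import pickle;from sw import *
c,o=pickle.load(open("w10.pkl","rb"));sw(c,(222,72,55,70))
h,m=up(c,240,185,35,80);H,S,V=h[...,0],h[...,1],h[...,2]
k0=m&(abs(H-27)<8)&(S>140);print(np.percentile(V[k0],[5,25,50,75,95]))
zt=o["tool_pos"][2]+.038
for f in (.5,.7,.8,.9):print("key",rectw(c,k0&(V>f*np.percentile(V[k0],95)),zt))
E
```

```text
rim 0.5 [array([ 558.1, -214.3]), array([66.2, 42.6]), np.float64(86.7)]
rim 0.65 [array([ 558.1, -214.3]), array([66.2, 42.6]), np.float64(86.7)]
rim 0.8 [array([ 557.5, -224.6]), array([45.4, 42.7]), np.float64(87.0)]
lip [array([ 558.1, -214.5]), array([53.7, 29.9]), np.float64(86.6)]
[121. 127. 212. 218. 220.]
key [array([ 563.9, -288.5]), array([48.4, 19.4]), np.float64(86.7)]
key [array([ 563.6, -294.8]), array([35.4, 18.9]), np.float64(86.4)]
key [array([ 563.7, -294.9]), array([34.8, 18.4]), np.float64(87.0)]
key [array([ 564.1, -295.1]), array([33.7, 17.1]), np.float64(86.6)]
```

View pics/swc.png

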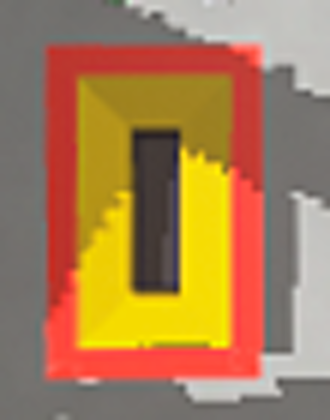

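```bash
python3 go.py .5585 -.2144 .155 -3.35
python3 -m pendant '{"turn":[[0,0,0],[0,0,0],[0,0,0],[0,0,0],[0,0,0],[0,0,0],[0,0,0],[0,0,0]],"linear":[[-0.0022,-0.016,0],[-0.0022,-0.025,0],[-0.0022,-0.025,0],[-0.0024,-0.0165,0.012],[-0.002,0,0.025],[0,0,0.025],[0,0,0],[0,0,0]],"jaw":[0,0,0,0,0,0,0,0]}'
python3 go.py .5585 -.2144 .155 -3.35
```

```text
t 9.5 tool delta [-0.0109 -0.0825  0.0645] yaw -3.314054815555014 turn tool z 0.03594518444498629 tilt [0. 0.] F [ 0.9  0.1 -1.7] w 0.019372363918976898
tilt fix turn deg [-0. -0.  0.]
time_s: 10.3
tool_pos: [0.5586, -0.2147, 0.1578]
eef_rot: [[0.998, -0.059, 0.0], [-0.059, -0.998, 0.0], [0.0, -0.0, -1.0]]
ft_force: [0.8, 0.8, -0.1]
gripper_width: 0.213
t 10.3 tool delta [-0.0001 -0.0003  0.0028] yaw -3.3584441975021626 turn tool z -0.00844419750216252 tilt [0.01 0.01] F [ 0.8  0.8 -0.1] w 0.019384759317076245
tilt fix turn deg [-0.01 -0.01  0.  ]
```

Run:
```python
from sw import *
import pickle
from cell import ctrl
c=ctrl.camera("wrist");o=ctrl.get_obs();s=ctrl.camera("scene")["img"]
pickle.dump((c,o),open("w11.pkl","wb"))
cv2.imwrite("pics/w11.png",np.hstack([cv2.resize(c["img"][120:270,155:355],(400,300),interpolation=cv2.INTER_CUBIC),cv2.resize(s[190:310,130:290],(400,300),interpolation=cv2.INTER_CUBIC)]))
```

View pics/w11.png

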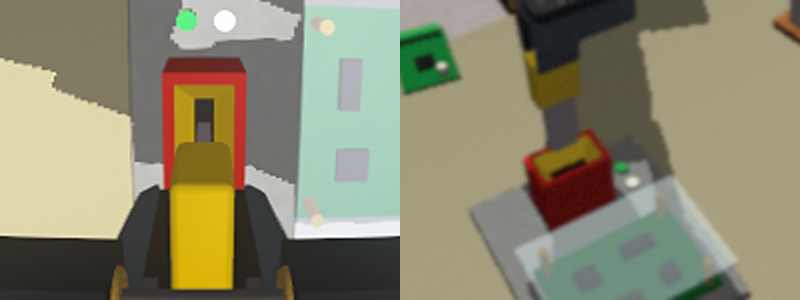

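The tongue and slot line up: slot centre at about (204,120) in the left crop, key at about 203. I'll lower in stages and watch the force.

```bash
python3 -m pendant '{"turn":[[0,0,0],[0,0,0],[0,0,0],[0,0,0],[0,0,0]],"linear":[[0,0,0.008],[0,0,0.008],[0,0,0.008],[0,0,0.004],[0,0,0]],"jaw":[0,0,0,0,0]}'
python3 go.py .5585 -.2144 .088 -3.35
python3 -m pendant '{"turn":[[0,0,0],[0,0,0],[0,0,0],[0,0,0],[0,0,0]],"linear":[[0,0,0.008],[0,0,0.008],[0,0,0.006],[0,0,0.006],[0,0,0]],"jaw":[0,0,0,0,0]}'
python3 go.py .5585 -.2144 .088 -3.35
```

```text
time_s: 10.9
tool_pos: [0.558, -0.2155, 0.1281]
eef_rot: [[0.998, -0.06, -0.002], [-0.06, -0.998, 0.001], [-0.002, -0.001, -1.0]]
ft_force: [-0.2, -0.1, -0.9]
gripper_width: 0.211
t 10.9 tool delta [ 0.0005 -0.0011  0.0401] yaw -3.4112588976855562 turn tool z -0.061258897685556146 tilt [-0.11  0.04] F [-0.2 -0.1 -0.9] w 0.019247155526135745
tilt fix turn deg [-0.03  0.11  0.  ]
time_s: 11.4
tool_pos: [0.5579, -0.2154, 0.1]
eef_rot: [[0.998, -0.059, -0.002], [-0.059, -0.998, 0.001], [-0.002, -0.001, -1.0]]
ft_force: [-0.3, 0.7, -1.2]
gripper_width: 0.214
t 11.4 tool delta [ 0.0006 -0.001   0.012 ] yaw -3.40170922221036 turn tool z -0.05170922221036012 tilt [-0.11  0.04] F [-0.3  0.7 -1.2] w 0.019489938881021247
tilt fix turn deg [-0.04  0.12  0.  ]
```

Now at TCP 0.100, past the throat, with no contact force. I'll make the final push in small rows.

```bash
python3 -m pendant '{"turn":[[0,0,0],[0,0,0],[0,0,0],[0,0,0]],"linear":[[0,0,0.004],[0,0,0.004],[0,0,0.003],[0,0,0]],"jaw":[0,0,0,0]}'
python3 go.py .5585 -.2144 .088 -3.35
python3 -m pendant '{"turn":[[0,0,0],[0,0,0],[0,0,0]],"linear":[[0,0,0.0015],[0,0,0.001],[0,0,0]],"jaw":[0,0,0]}'
python3 go.py .5585 -.2144 .088 -3.35
```

```text
time_s: 11.8
tool_pos: [0.5583, -0.2155, 0.0897]
eef_rot: [[0.998, -0.059, -0.001], [-0.059, -0.998, 0.0], [-0.001, -0.0, -1.0]]
ft_force: [-0.1, -0.0, -1.5]
gripper_width: 0.214
t 11.8 tool delta [ 0.0002 -0.0012  0.0017] yaw -3.4015437271057865 turn tool z -0.05154372710578636 tilt [-0.05  0.01] F [-0.1 -0.  -1.5] w 0.019539564178586166
tilt fix turn deg [-0.01  0.05  0.  ]
time_s: 12.1
tool_pos: [0.5588, -0.2158, 0.0882]
eef_rot: [[0.998, -0.059, 0.001], [-0.059, -0.998, -0.0], [0.001, 0.0, -1.0]]
ft_force: [0.1, 0.8, 1.4]
gripper_width: 0.214
t 12.1 tool delta [-0.0004 -0.0013  0.0002] yaw -3.4002894371848664 turn tool z -0.05028943718486634 tilt [ 0.04 -0.02] F [0.1 0.8 1.4] w 0.019478386225874764
tilt fix turn deg [ 0.02 -0.04  0.  ]
```

```bash
python3 -m pendant '{"turn":[[0,0,0],[0,0,0],[0,0,0]],"linear":[[0,0,0.001],[0,0,0],[0,0,0]],"jaw":[0,0,0]}'
python3 -m pendant '{"turn":[[0,0,0],[0,0,0],[0,0,0]],"linear":[[0,0,0.001],[0,0,0],[0,0,0]],"jaw":[0,0,0]}'
python3 go.py .5585 -.2144 .088 -3.35
python3 - <<'E'
from sw import *
from cell import ctrl
c=ctrl.camera("wrist");s=ctrl.camera("scene")["img"]
cv2.imwrite("pics/w12.png",np.hstack([cv2.resize(c["img"][120:270,155:355],(400,300),interpolation=cv2.INTER_CUBIC),cv2.resize(s[190:310,130:290],(400,300),interpolation=cv2.INTER_CUBIC)]))
E
```

```text
time_s: 12.4
tool_pos: [0.5591, -0.2158, 0.0881]
eef_rot: [[0.998, -0.059, 0.002], [-0.059, -0.998, -0.001], [0.002, 0.001, -1.0]]
ft_force: [-1.5, 0.2, 6.5]
gripper_width: 0.213
time_s: 12.7
tool_pos: [0.5593, -0.216, 0.0881]
eef_rot: [[0.998, -0.059, 0.003], [-0.059, -0.998, -0.001], [0.003, 0.001, -1.0]]
ft_force: [-2.0, 1.2, 9.4]
gripper_width: 0.212
t 12.7 tool delta [-0.0009 -0.0015  0.0001] yaw -3.4023329474637274 turn tool z -0.0523329474637273 tilt [ 0.15 -0.07] F [-2.   1.2  9.4] w 0.019320053975924276
tilt fix turn deg [ 0.06 -0.15  0.  ]
```

View pics/w12.png

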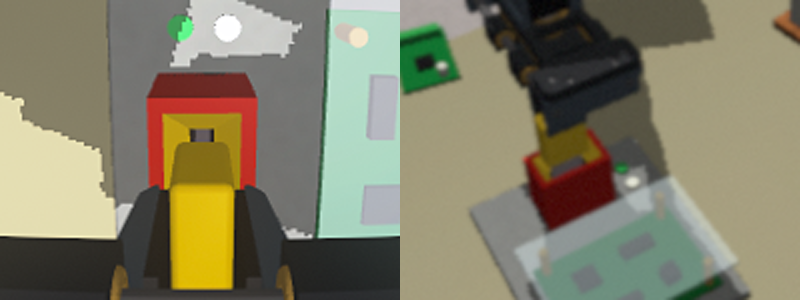

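The key is home: it stopped at z = 0.0881, the same seat as in the rack, and the force rises as I press. I'll relax the push, release, and rise.

```bash
python3 -m pendant '{"turn":[[0,0,0],[0,0,0],[0,0,0],[0,0,0],[0,0,0],[0,0,0]],"linear":[[0,0,-0.0015],[0,0,0],[0,0,0],[0,0,0],[0,0,0],[0,0,0]],"jaw":[0,0,0.05,0.05,0.05,0.05]}'
python3 -m pendant '{"turn":[[0,0,0],[0,0,0],[0,0,0],[0,0,0],[0,0,0],[0,0,0],[0,0,0],[0,0,0],[0,0,0],[0,0,0],[0,0,0],[0,0,0]],"linear":[[0,0,-0.008],[0,0,-0.015],[0,0,-0.02],[0,0,-0.03],[0,0,-0.03],[0,0,-0.03],[0,0.02,0],[0,0.03,0],[0,0.03,0],[0,0.02,0],[0,0,0],[0,0,0]],"jaw":[0.06,0.06,0.06,0.06,0.06,0.06,0.06,0.06,0.06,0.06,0.06,0.06]}'
python3 - <<'E'
from sw import *
from cell import ctrl
c=ctrl.camera("wrist");s=ctrl.camera("scene")["img"];t=ctrl.camera("top")["img"]
f=lambda a:cv2.resize(a,(400,300),interpolation=cv2.INTER_CUBIC)
cv2.imwrite("pics/w13.png",np.vstack([np.hstack([f(c["img"]),f(s[210:300,140:260])]),np.hstack([f(t),f(s[110:230,250:410])])]))
h,m=up(c,215,50,80,90);H,S,V=h[...,0],h[...,1],h[...,2]
k0=m&((H<35)|(H>170))&(S>140);print("rim+key",rectw(c,k0,.07),ctrl.get_obs()["tool_pos"])
E
```

```text
time_s: 13.4
tool_pos: [0.5584, -0.2156, 0.0868]
eef_rot: [[0.998, -0.059, -0.001], [-0.059, -0.998, 0.0], [-0.001, -0.0, -1.0]]
ft_force: [0.3, -1.2, -0.4]
gripper_width: 0.529
time_s: 14.6
tool_pos: [0.5525, -0.3152, 0.2202]
eef_rot: [[0.998, -0.06, -0.0], [-0.06, -0.998, 0.001], [-0.0, -0.001, -1.0]]
ft_force: [-0.7, -0.2, 0.5]
gripper_width: 0.659
rim+key [array([ 558.3, -214.4]), array([66.3, 42.4]), np.float64(86.5)] [ 0.55279109 -0.31432868  0.22036281]
```

View pics/w13.png

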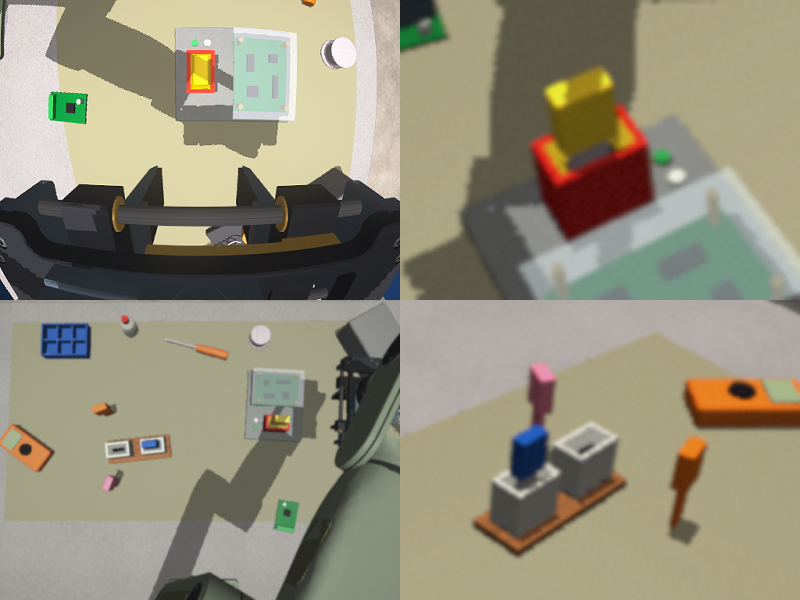

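Run:
```python
from h import *
from cell import ctrl
c=ctrl.camera("wrist")
K=np.array([[c["fx"],0,c["cx"]],[0,c["fy"],c["cy"]],[0,0,1.]])
a=np.radians(-3.4);ex=np.array([np.cos(a),np.sin(a),0]);ey=np.array([-np.sin(a),np.cos(a),0]);b=np.array([.5583,-.2150,0])
P=np.array([b+sx*.01*ex+sy*.02*ey+[0,0,z] for z in(.126,.076) for sx,sy in((-1,-1),(1,-1),(1,1),(-1,1))])
q=cv2.fisheye.projectPoints(P[:,None],np.array(c["rvec"],float).reshape(3,1),np.array(c["tvec"],float).reshape(3,1),K,np.zeros(4))[0][:,0]
x0,y0=225,55
im=cv2.resize(c["img"][y0:y0+75,x0:x0+75],(600,600),interpolation=cv2.INTER_CUBIC)
Q=((q-[x0,y0]+.5)*8).astype(int)
cv2.polylines(im,[Q[:4]],True,(0,0,0),1);cv2.polylines(im,[Q[4:]],True,(255,0,255),1)
cv2.imwrite("pics/w14.png",im)
print(ctrl.get_obs()["time_s"])
```

```text
14.8
```

View pics/w14.png

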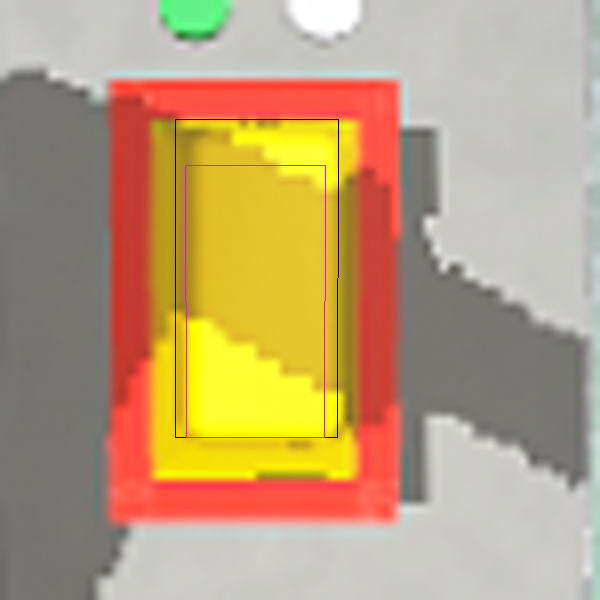

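```bash
python3 -c "
from cell import ctrl
print(ctrl.sign_off())"
```

```text
the job is handed in; nothing more can be done
None
```

The yellow key is standing in the red switch's slot and I let go of it there. I handed the job in at about 14.8 s of the 38 s allowed.

- **Grasp and carry:** I gripped the yellow head across its 20 mm side (the opening read 20.0 mm). I lifted it about 130 mm and carried it above the height of the blue key.
- **Seating:** I lowered it straight down with no side force until it stopped at TCP z = 0.0881 m, the same height at which it sat in the rack. Pressing 2 mm further only raised the force, to 9 N.
- **Release:** I eased off about 1.3 mm with the jaws still shut before opening. The key may have lifted that much and dropped back, and the cameras are too coarse to show a 1 mm gap.
- **Last checks:** The pictures show the key upright in the slot, the blue key still in the rack, the look-alikes unmoved, and the gripper clear of everything. The outline drawn for the home position agreed with the view to about 1 mm.
- **Disagreements:** The scene and top cameras put things 3–6 mm further along x than the wrist camera. I used the wrist camera, because it agreed with where the key sat in the gripper. Before the grasp, the fingertips also looked higher in the pictures than the stated TCP, but the grip held.

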